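Raise the test cell's guard sash onto its catch and draw out the specimen slide

TASK

The bar magnet in the coil test cell is due to be changed. Push the clear guard sash up by the lift rail along its lower edge until its red pointer is in the green height band and the spring catch can take it: feel for the rubber stop just above the catch without forcing the sash against it, then let the sash down on to the catch without dropping it. Then pull the specimen slide by its black knob all the way out to its end stop, with the magnet still lying in its saddle, and leave the other things on the bench as they are.

Things in the scene. Friction and masses are not known exactly. Their poses are not given: they have to be found in the camera images.
- cell: The test cell, fixed to the table: grey plinth 118 mm deep, 260 mm wide, 57 mm high, two aluminium uprights to 405 mm, a head box above. Origin on the table, below the middle of the sash's front plane, which is also the plinth's front face. x into the cell (away from the robot; turned up to 8 degrees either way), y left, z up. All points below have these axes.
- height_mark (a point): Middle (white line) of the green height band, 52 mm tall, 22 mm wide, on the front of the cell's left upright.
- sash_pointer (a point): Tip of the red pointer at the left end of the clear sash's bottom rail, 11 mm above lift_edge; moves with the sash. Level with height_mark when the sash stands in the middle of the band.
- lift_edge (a point): Where to push: lowest line of the black grip tube (10 mm thick, turning freely on its axis, along y) on the front edge of the sash's lift rail, 40 mm left of the cell's middle, clear of the slide's knob. The rail is a level flange 170 mm wide (45 mm left, 125 mm right of this point), 75 mm above the table when shut. Free space below and in front; the plinth's face is 30 mm behind it (+x).
- sash (a joint): Height of the sash above shut, m: 0 shut, 0.108 to 0.152 on the catch. It slides straight up. Its counterweight is a little lighter than the sash, so let go it sinks shut: lifting slowly takes 3 to 5 N (guide friction 1 N of it, plus a damper, 12 N s/m). It may be pushed with up to 13 N, and may not sink faster than 0.10 m/s.
- catch_middle (a point): Middle of the range of heights of the catch's bolt top, on the front of the right upright. The catch is a black block with a brass spring bolt, bevelled below, pointing left. The block is clamped anywhere within 22 mm above or below this point (this point stays put; the real height is not measured), so the caught sash has its pointer within 22 mm of the band's middle.
- roller (a point): Brass roller (12 mm thick) on the sash. Rising, it pushes the bolt aside over the last 28 mm below the catch height (about 1 to 2 N more) and the bolt springs back under it. Only 2 mm above the catch height it meets a rubber stop, 6 N per mm. Let down from there it rests on the bolt and the sash weighs no more on the pusher; if it had not passed the bolt, the sash follows the pusher down.
- tray_knob (a point): Middle of the height of the specimen slide's black knob, an upright round post of 16 mm diameter and 44 mm height (22 mm above and below this point), standing at the front end of a 16 mm wide, 6 mm thick tongue that runs out of the cell under the sash, 50 mm right of the middle of the cell and 98 mm in front of the sash. Grasp it from above. Axes as the cell's: the slide is pulled out along -x.
- tray (a joint): How far the specimen slide is out, m (0 in, 0.085 at the end stop); it slides with about 2 N of friction. While the sash is shut its bottom rail stops the slide's upright front after 9 mm.
- bar_magnet: The specimen: a red and green bar magnet, 15 x 81 x 11 mm, its length along y, lying loose in a black saddle on the slide inside the cell. Origin at the middle of its underside.
- protocol_stack: Bystander: flat pile of sheets in sleeves, 316 x 264 x 12 mm, left of the middle. Origin at the middle of its underside.
- inclinometer: Bystander: dip circle on a black T-foot, 142 x 196 x 129 mm, at the left in front of the chart recorder.
- pocket_compass: Bystander: round black compass, 48 mm wide, 12 mm high, to the left of the cell.
- stopwatch: Bystander: white stopwatch, 76 x 53 x 14 mm, to the left of the cell.
- slot_weight_0: Bystander: brass slotted weight, 32 mm wide, 14 mm high, in front of the cell to the left.
- spirit_level: Bystander: small aluminium spirit level, 14 x 80 x 14 mm, in front of the cell to the right.

How it is judged:
On the way, in this order (a step that is already met when the one before it is completed fails the run):
1. the sash rests on the catch with its red pointer in the green band, no longer pushed (z of sash_pointer in the frame of height_mark between -0.025 and 0.025 m and contact force between sash and the fingers below 0.5 N and contact force between sash and the arm below 0.5 N and velocity of joint sash between -0.005 and 0.005 m/s), for 0.4 s.
2. the specimen slide is out at its end stop (value of joint tray above 0.08 m), for 0.2 s.
At the end, for the whole second after the job is handed in: The sash is held by the catch, at rest, its pointer within 25 mm of the middle of the green band; the specimen slide is out to within 5 mm of its end stop; the magnet lies flat and at rest in its saddle on the slide (within 8 mm across and 20 mm along the saddle) (z of sash_pointer in the frame of height_mark between -0.025 and 0.025 m and value of joint tray above 0.08 m and angle between bar_magnet's own z axis and vertical below 0.15 rad and z of bar_magnet in the frame of tray_knob between -0.022 and -0.01 m and x of bar_magnet in the frame of tray_knob between 0.156 and 0.172 m and y of bar_magnet in the frame of tray_knob between 0.02 and 0.06 m and linear speed of bar_magnet below 0.02 m/s and velocity of joint sash between -0.005 and 0.005 m/s); the robot touches nothing.
It fails at once if the sash is pushed with more than 13 N (contact force between sash and the fingers above 13 N or contact force between sash and the arm above 13 N).
It fails at once if the sash is let drop (sinks faster than 0.10 m/s) (velocity of joint sash below -0.1 m/s).
It fails at once if a bystander is shifted by more than 30 mm (distance of any of protocol_stack, inclinometer, pocket_compass, slot_weight_0, stopwatch, spirit_level from where it was at the start of the episode above 0.03 m).
It also fails if it takes over 67 s, if anything falls off the work surface, if the arm or the gripper's body presses on something with over 40 N, if the wrist force passes 120 N, or if a joint passes its speed limit or range.

ROBOT

A 6-joint arm with a two-finger parallel gripper is mounted at the origin on a cart in front of the work surface, level with it; the furniture and walls round the work are solid. World frame = base frame: x ahead of the robot, y to its left, z up, the work surface at z = 0. Lengths are in m, angles in rad, forces in N, time in s.
With the tool pointing down it reaches from about 0.425 to 0.95 m from the base axis. Payload 3.5 kg.
Tool frame: the origin (TCP) lies on the centre line of the jaws, within the pads' length; the fingertips stand 8 mm ahead of it and the grasp point (between the pads) lies 11 mm behind it; z points along the fingers, y is the line along which they close (so a half turn about z gives the same grasp; the last joint's range is limited). The gripper opens to 85 mm and grips with 20 to 120 N. Pads are 22 mm wide; open, the fingers measure 114 mm over their backs; the gripper's body (76 mm by 85 mm) begins 54 mm behind the grasp point. The pads swing forward as they close: fully open they stand 13 mm farther back than shut.
Start: joints at [0.953, 0.286, 1.577, -0, 1.279, -0.15], TCP at [0.304, 0.602, 0.239] pointing down, gripper open.
Joint ranges: [-2.77, 2.77], [-0.9, 2.22], [0.21, 2.48], [-1.53, 4.67], [0.24, 2.81], [-2.84, 2.84]. Speed limits (rad/s): [2.79, 2.79, 3.14, 3.14, 3.14, 3.14].

INTERFACE

Orientations are given as a unit quaternion [x, y, z, w].
In Python, from plant import ctrl gives the robot as it stands. The module is installed in compiled form; this text tells all that it offers.
- The arm moves only by the tool send_rows, never from a script. Its argument "steps" is a list of rows, each a list of 5 numbers: the shift along the tool's x, y, z in m, then the turn about the tool's z in degrees, then the opening, from -1 (shut) to 1 (fully open). A call has 1 to 12 rows; each row is the pose to reach, as a shift and turn from the pose commanded when the call began, along the tool's axes at that moment; what a row does not reach only later rows make up. A row lasts 1/10 s, in which the tool goes at most 50 mm and 8.59 degrees, less where a joint would pass 70% of its speed; a pose out of reach is approached as far as the arm can. A call with a gripper value outside its range is refused whole. The fingers move at their own pace and stop on an object; "squeeze" is the grip in N (left out, the last holds). Time passes only in rows, so rows that repeat a pose let the fingers close. It gives the time, the measured TCP pose, the force, the opening and the grip force at its end, in the units of the state.
- ctrl.get_state(): the state, without advancing time (a new reading comes with each control period).
- ctrl.read_camera(name): name is "side" or "top"; returns the picture (384x512x3 uint8, red, green, blue); there is no depth.
- ctrl.calibration(name): a dict with "intrinsics" (3x3 intrinsics, pixels), "extrinsics" (4x4, takes a point from world to camera coordinates). Camera axes: x right, y up, looking along -z (the intrinsics and any distortion apply to the point x, -y, -z); pixel columns grow to the right and rows downward; lengths in m; the calibration is good to about 2 mm. A picture is of the moment at which its call begins. calibration takes no time and is no camera call.
- ctrl.sign_off(): hands the job in; it is judged then, once.
The state is a dict: "time": time; "qpos": joint angles; "dq": joint speeds; "joint_efforts": joint torques, N m; "eef_pos": TCP position; "tcp_rot": TCP orientation; "contact_force": force on the tool from outside, world axes, zero at the start; "wrist_torque": the same for the moment, N m; "opening": opening from 0.0 (shut) to 1.0 (fully open); "finger_force": force on a finger pad.
Only numpy, scipy, OpenCV 4.12 (cv2) and the standard library are available. Lean on these libraries where they do the work, as an engineer would, in place of code of your own. Each camera call takes 0.05 s, during which the arm holds its last target. There are 200 camera calls.

## Working session

There is one attempt and no reset: what is moved stays moved. The work goes in short steps, Python scripts to look and compute and a tool call to move; the robot and the scene stay as the last step left them, time stands still between calls to the robot, and variables do not carry over. Pictures are saved under pics/ and viewed, at most 10 in all, crops included, and the job is handed in when it is done.

Besides the shell and the picture viewer there is one more tool, called after "Call:" by a JSON object that holds its "name" and its "arguments". send_rows: Moves the arm, as the interface text tells. Its arguments: {"type":"object","properties":{"steps":{"type":"array","items":{"type":"array","items":{"type":"number"}}},"squeeze":{"type":"number"}},"required":["steps"]}

```bash
mkdir -p pics; python3 - <<'E'
from plant import ctrl
import cv2, numpy as np
np.set_printoptions(precision=4,suppress=True)
s=ctrl.get_state();print(s)
for n in("side","top"):
    im=ctrl.read_camera(n);cv2.imwrite(f"pics/{n}0.png",im[:,:,::-1])
    c=ctrl.calibration(n);print(n,c)
a=cv2.imread("pics/side0.png");b=cv2.imread("pics/top0.png")
cv2.imwrite("pics/side0b.png",cv2.resize(a,(800,600),interpolation=cv2.INTER_CUBIC))
cv2.imwrite("pics/top0b.png",cv2.resize(b,(800,600),interpolation=cv2.INTER_CUBIC))
E
```

```text
{'time': 0.0, 'qpos': array([ 0.953 ,  0.2872,  1.5782, -0.    ,  1.2786, -0.15  ]), 'dq': array([-0.0003,  0.0001,  0.0005, -0.0006,  0.0002,  0.0001]), 'joint_efforts': array([  0.0016, -40.5982, -29.263 ,  -0.    ,   0.0056,  -0.    ]), 'eef_pos': array([0.304 , 0.602 , 0.2379]), 'tcp_rot': array([ 0.2318,  0.9728, -0.0011, -0.0004]), 'contact_force': array([0.0325, 0.5166, 0.6379]), 'wrist_torque': array([ 0.0033, -0.0523, -0.0626]), 'finger_force': 0.0, 'opening': 1.0024023958948094}
side {'intrinsics': array([[346.9607,   0.    , 255.3969],
       [  0.    , 346.9607, 191.499 ],
       [  0.    ,   0.    ,   1.    ]]), 'extrinsics': array([[ 0.999 ,  0.0436, -0.0001, -0.519 ],
       [-0.0268,  0.6163,  0.7871, -0.2042],
       [ 0.0344, -0.7863,  0.6168, -1.2811],
       [ 0.    ,  0.    ,  0.    ,  1.    ]])}
top {'intrinsics': array([[456.6269,   0.    , 257.5321],
       [  0.    , 456.6269, 196.9357],
       [  0.    ,   0.    ,   1.    ]]), 'extrinsics': array([[-0.0274, -0.9996, -0.0064,  0.0934],
       [ 0.9896, -0.028 ,  0.141 , -0.5381],
       [-0.1411, -0.0025,  0.99  , -1.4813],
       [ 0.    ,  0.    ,  0.    ,  1.    ]])}
```

View pics/side0b.png

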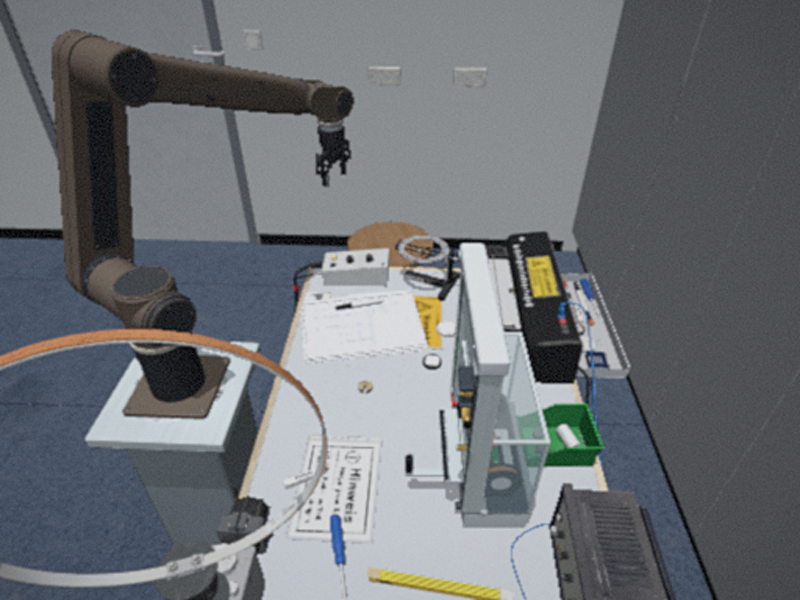

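View pics/top0b.png

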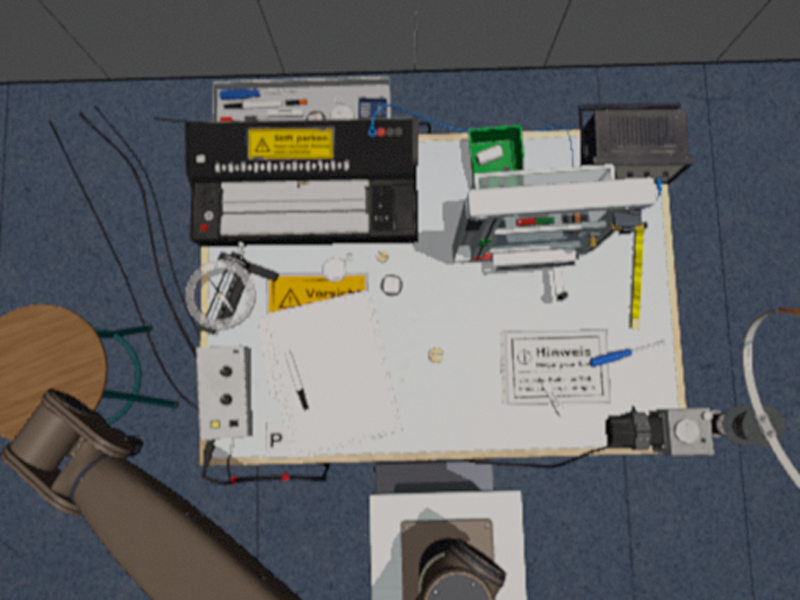

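The side view shows the cell at about (400–560, 240–530), with the knob at (408, 463). In the top view the cell is at (450–670, 170–270), with the knob at (561, 295) and the slotted weight at (436, 355). I'll enlarge both.

```bash
python3 - <<'E'
import cv2, numpy as np
a=cv2.imread("pics/side0.png")[220:340,250:350];b=cv2.imread("pics/top0.png")[105:205,285:425]
cv2.imwrite("pics/sc.png",cv2.resize(a,(500,600),interpolation=cv2.INTER_CUBIC))
cv2.imwrite("pics/tc.png",cv2.resize(b,(784,560),interpolation=cv2.INTER_CUBIC))
E
```

```text
(no output)
```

View pics/sc.png

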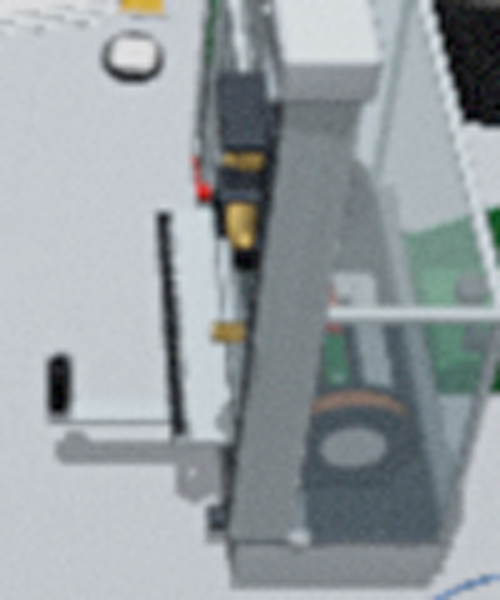

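View pics/tc.png

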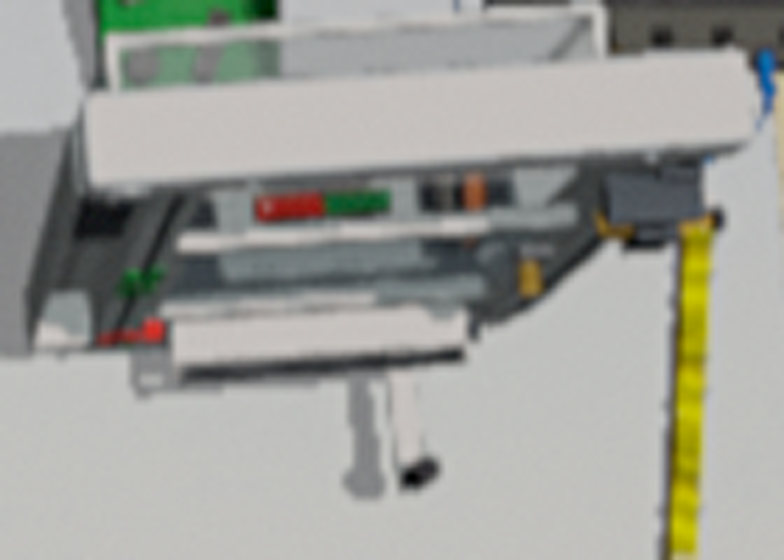

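The side crop shows the knob at (59, 358–412) and the black grip tube from (163, 213) to (178, 433). The top crop shows the knob at (405, 480)–(432, 467) and the tube from (183, 374) to (465, 353). Next I triangulate these points.

```bash
cat > h.py <<'E'
from plant import ctrl
import numpy as np, cv2
np.set_printoptions(precision=4,suppress=True)
def P(n):
    c=ctrl.calibration(n); return c["intrinsics"]@np.diag([1,-1,-1])@c["extrinsics"][:3]
def tri(ps,pt):
    X=cv2.triangulatePoints(P("side"),P("top"),np.array(ps,float).reshape(2,1),np.array(pt,float).reshape(2,1))[:,0]
    X=X[:3]/X[3]; e=[proj(n,X)-p for n,p in(("side",ps),("top",pt))]
    return X,np.round(np.concatenate(e),1)
def proj(n,X):
    q=P(n)@np.append(X,1); return q[:2]/q[2]
sc=lambda u,v:((u+.5)/5-.5+250,(v+.5)/5-.5+220)
tc=lambda u,v:((u+.5)/5.6-.5+285,(v+.5)/5.6-.5+105)
def tube(z):
    pass
E
python3 - <<'E'
from h import *
for k,a,b in(("knobmid",(59,385),(419,473)),("knobtop",(59,358),(430,466)),("tubeL",(163,213),(183,374)),("tubeR",(178,433),(465,353)),("pointer",(202,187),(155,330))):
    print(k,*tri(sc(*a),tc(*b)))
L=tri(sc(163,213),tc(183,374))[0];R=tri(sc(178,433),tc(465,353))[0]
d=L-R;print("len",np.linalg.norm(d),"yaw deg",np.degrees(np.arctan2(-d[0],d[1])))
# yaw from head box front-top edge, top view
E
```

```text
knobmid [ 0.5493 -0.2512  0.0857] [ 0.5 -0.1  0.1  0.2]
knobtop [ 0.5491 -0.2517  0.1123] [ 0.5 -0.1  0.1  0.3]
tubeL [ 0.6118 -0.1182  0.0843] [ 0.3 -0.1  0.   0.2]
tubeR [ 0.6182 -0.2814  0.0879] [ 0.7 -0.1  0.1  0.3]
pointer [ 0.6367 -0.1021  0.0922] [ 0.2 -0.   0.   0.1]
len 0.16344218013199227 yaw deg 2.2643471222342653
```

The tube and knob agree with the stated cell geometry: lift_edge at about (0.613, −0.160), knob at (0.549, −0.252), yaw about 2.3°. The tool can only point down, so the sash has to be lifted on an upward-facing shoulder of an open finger. I'll bring the gripper in front of the cell, with the jaw line along cell x, and look at its profile.

Call:
{"name": "send_rows", "arguments": {"steps": [[-0.374, -0.261, 0, 60.9, 1], [-0.374, -0.261, 0, 60.9, 1], [-0.374, -0.261, 0, 60.9, 1], [-0.374, -0.261, 0, 60.9, 1], [-0.374, -0.261, 0, 60.9, 1], [-0.374, -0.261, 0, 60.9, 1], [-0.374, -0.261, 0, 60.9, 1], [-0.374, -0.261, 0, 60.9, 1], [-0.374, -0.261, 0, 60.9, 1], [-0.374, -0.261, 0, 60.9, 1], [-0.374, -0.261, 0, 60.9, 1]]}}

```text
time: 1.2
eef_pos: [0.5207, 0.1996, 0.2388]
tcp_rot: [0.694, 0.72, -0.0, -0.0]
contact_force: [-0.4, 0.4, 0.1]
opening: 1.001
finger_force: 0.0
```

Call:
{"name": "send_rows", "arguments": {"steps": [[-0.05, -0.007, 0, 0, 1], [-0.1, -0.015, 0, 0, 1], [-0.15, -0.022, 0, 0, 1], [-0.2, -0.03, 0, 0, 1], [-0.25, -0.037, 0, 0, 1], [-0.3, -0.045, 0, 0, 1], [-0.358, -0.053, 0.03, 0, 1], [-0.358, -0.053, 0.06, 0, 1], [-0.358, -0.053, 0.06, 0, 1]]}}

```text
time: 2.1
eef_pos: [0.4787, -0.1576, 0.1739]
tcp_rot: [0.693, 0.721, -0.001, -0.005]
contact_force: [-0.2, 0.5, 0.1]
opening: 1.004
finger_force: 0.0
```

```bash
python3 - <<'E'
from h import *
s=ctrl.get_state();print(s["time"],s["eef_pos"],s["tcp_rot"],s["contact_force"])
im=ctrl.read_camera("side")[:,:,::-1];cv2.imwrite("pics/side1.png",im)
p=s["eef_pos"];print(proj("side",p),proj("side",p+[0,0,.08]),proj("side",p+[0.057,0,0]))
u,v=proj("side",p+[0.03,0,0.03]).astype(int);print(u,v)
cv2.imwrite("pics/g1.png",cv2.resize(im[v-45:v+45,u-60:u+60],(800,600),interpolation=cv2.INTER_CUBIC))
# weight, level on table, from top picture
M=P("top")
for k,q,z in(("weight",(279,227),.014),("level",(553/1.5625,400/1.5625),.014)):
    A=np.c_[M[:,:2],-np.array([q[0],q[1],1])];x=np.linalg.solve(A,-(M[:,2]*z+M[:,3]));print(k,x[:2])
E
```

```text
2.1 [ 0.4787 -0.1576  0.1739] [ 0.6934  0.7206 -0.0012 -0.0053] [-0.222   0.5234  0.102 ]
[239.4118 251.0296] [238.6067 231.8137] [258.5372 251.6569]
249 244
weight [0.4402 0.0093]
level [ 0.3371 -0.2357]
```

View pics/g1.png

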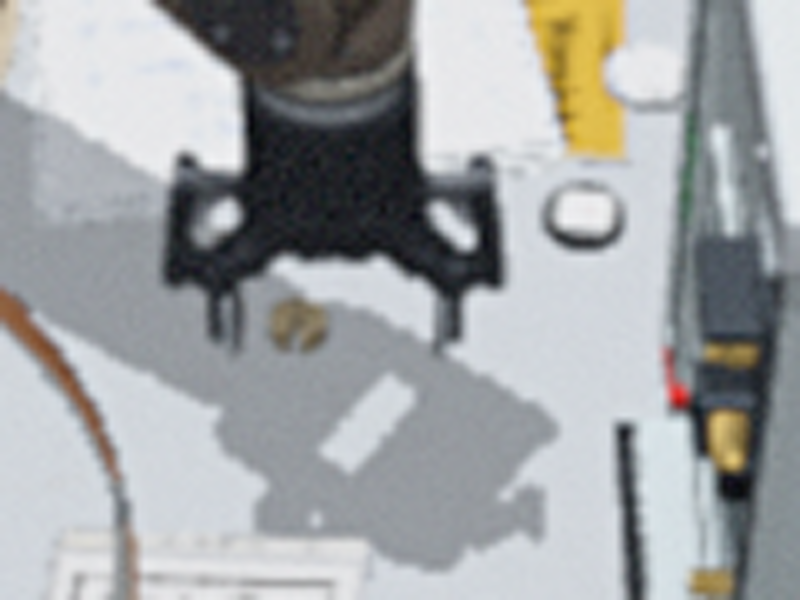

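The profile shows the knuckle shoulders spanning 165–505 px. They sit about 100 mm above the fingertips, too high to hook a rail 75 mm above the table with the tool straight down. Before settling on a method, I'll try an out-of-reach target in free space to see how the arm handles it, and whether the tool tilts.

Call:
{"name": "send_rows", "arguments": {"steps": [[0.05, 0, -0.04, -8, 1], [0.1, 0, -0.08, -16, 1], [0.15, 0, -0.12, -24, 1], [0.2, 0, -0.16, -32, 1], [0.25, 0, -0.2, -40, 1], [0.3, 0, -0.226, -48, 1], [0.35, 0, -0.226, -56, 1], [0.4, 0, -0.226, -61, 1], [0.45, 0, -0.226, -61, 1], [0.5, 0, -0.226, -61, 1], [0.55, 0, -0.226, -61, 1], [0.6, 0, -0.226, -61, 1]]}}

```text
time: 3.35
eef_pos: [0.4579, 0.3771, 0.4067]
tcp_rot: [0.229, 0.973, 0.001, 0.001]
contact_force: [0.8, -1.0, -0.1]
opening: 0.998
finger_force: 0.0
```

```bash
cat > st.py <<'E'
from h import *
from scipy.spatial.transform import Rotation as R
s=ctrl.get_state();r=R.from_quat(s["tcp_rot"]).as_matrix()
print(s["time"],"p",s["eef_pos"],"q",s["qpos"],"F",s["contact_force"],"op",round(s["opening"],3))
print("tool axes (cols)\n",r)
E
python3 st.py
```

```text
3.35 p [0.4579 0.3771 0.4067] q [ 0.5178  0.0266  1.5696  0.0006  1.5417 -0.5911] F [ 0.7686 -0.983  -0.0728] op 0.998
tool axes (cols)
 [[-0.8952  0.4456  0.003 ]
 [ 0.4456  0.8952  0.0023]
 [-0.0016  0.0034 -1.    ]]
```

Call:
{"name": "send_rows", "arguments": {"steps": [[0, 0.05, 0, 0, 1], [0, 0.1, 0, 0, 1], [0, 0.15, 0, 0, 1], [0, 0.2, 0, 0, 1], [0, 0.25, 0, 0, 1], [0, 0.3, 0, 0, 1], [0, 0.35, 0, 0, 1], [0, 0.4, 0, 0, 1], [0, 0.45, 0, 0, 1], [0, 0.5, 0, 0, 1], [0, 0.55, 0, 0, 1], [0, 0.55, 0, 0, 1]]}}

```text
time: 4.55
eef_pos: [0.6101, 0.7334, 0.3652]
tcp_rot: [0.23, 0.973, 0.017, 0.009]
contact_force: [0.2, -0.3, 1.0]
opening: 0.997
finger_force: 0.0
```

```bash
python3 st.py
```

```text
4.55 p [0.6101 0.7334 0.3652] q [ 0.7702  1.0606  0.21    0.0033  1.8337 -0.3348] F [ 0.2456 -0.3041  0.9756] op 0.997
tool axes (cols)
 [[-0.8938  0.4478  0.0245]
 [ 0.4484  0.8934  0.0283]
 [-0.0092  0.0363 -0.9993]]
```

Call:
{"name": "send_rows", "arguments": {"steps": [[0, 0.05, 0, 0, 1], [0, 0.1, 0, 0, 1], [0, 0.15, 0, 0, 1], [0, 0.2, 0, 0, 1], [0, 0.25, 0, 0, 1], [0, 0.3, 0, 0, 1], [0, 0.35, 0, 0, 1], [0, 0.4, 0, 0, 1]]}}

```text
time: 5.35
eef_pos: [0.5937, 0.7832, 0.2995]
tcp_rot: [0.231, 0.973, 0.028, 0.013]
contact_force: [-0.6, -0.1, 0.1]
opening: 0.997
finger_force: 0.0
```

```bash
python3 st.py
```

```text
5.35 p [0.5937 0.7832 0.2995] q [ 0.8181  1.1299  0.21    0.005   1.7403 -0.2856] F [-0.6357 -0.1275  0.1307] op 0.997
tool axes (cols)
 [[-0.8931  0.4483  0.0384]
 [ 0.4497  0.8919  0.0482]
 [-0.0127  0.0603 -0.9981]]
```

Call:
{"name": "send_rows", "arguments": {"steps": [[-0.09, 0.49, -0.1, 0, 1], [-0.09, 0.49, -0.1, 0, 1]]}}

```text
time: 5.55
eef_pos: [0.5987, 0.7898, 0.2984]
tcp_rot: [0.231, 0.972, 0.043, 0.02]
contact_force: [0.3, 0.3, -0.5]
opening: 1.001
finger_force: 0.0
```

Call:
{"name": "send_rows", "arguments": {"steps": [[-0.09, 0.49, -0.1, 0, 1], [-0.09, 0.49, -0.1, 0, 1]]}}

```text
time: 5.75
eef_pos: [0.6035, 0.7953, 0.3004]
tcp_rot: [0.231, 0.971, 0.057, 0.026]
contact_force: [1.1, -0.2, -0.3]
opening: 1.0
finger_force: 0.0
```

Call:
{"name": "send_rows", "arguments": {"steps": [[-0.09, 0.49, -0.1, 0, 1], [-0.09, 0.49, -0.1, 0, 1]]}}

```text
time: 5.95
eef_pos: [0.6072, 0.8007, 0.3044]
tcp_rot: [0.23, 0.97, 0.071, 0.032]
contact_force: [0.3, -0.1, 0.3]
opening: 0.997
finger_force: 0.0
```

Call:
{"name": "send_rows", "arguments": {"steps": [[0, -0.05, 0, 0, 1], [0, -0.1, 0, 0, 1], [0, -0.1, 0, 0, 1]]}}

```text
time: 6.25
eef_pos: [0.5656, 0.7161, 0.2912]
tcp_rot: [0.23, 0.97, 0.073, 0.034]
contact_force: [1.2, 1.5, 1.2]
opening: 0.996
finger_force: 0.0
```

```bash
python3 st.py
```

```text
6.25 p [0.5656 0.7161 0.2912] q [ 0.7863  0.7333  0.8715  0.0198  1.377  -0.3209] F [1.1566 1.4898 1.1773] op 0.996
tool axes (cols)
 [[-0.8919  0.4414  0.0987]
 [ 0.4512  0.8834  0.1264]
 [-0.0314  0.1573 -0.9871]]
```

Pushing past the reach limit tilts the tool outward about 0.9° per row, and the tilt carries over (now 9°). So I can set a forward-tilted tool and push up under the tube with the fingertips. I'll build the tilt up facing the cell's x direction, in the free space left of the cell, with the jaw line horizontal.

Call:
{"name": "send_rows", "arguments": {"steps": [[-0.02, -0.02, -0.05, -8, 1], [-0.06, -0.07, -0.1, -16, 1], [-0.1, -0.12, -0.15, -24, 1], [-0.14, -0.17, -0.2, -29, 1], [-0.17, -0.21, -0.229, -29, 1], [-0.2, -0.245, -0.229, -29, 1], [-0.23, -0.28, -0.229, -29, 1], [-0.26, -0.32, -0.229, -29, 1], [-0.29, -0.36, -0.229, -29, 1], [-0.33, -0.41, -0.229, -29, 1], [-0.37, -0.455, -0.229, -29, 1], [-0.41, -0.505, -0.229, -29, 1]]}}

```text
time: 7.45
eef_pos: [0.659, 0.178, 0.4642]
tcp_rot: [-0.02, 0.997, 0.06, 0.052]
contact_force: [1.8, 0.9, -0.1]
opening: 1.0
finger_force: 0.0
```

```bash
python3 st.py
```

```text
7.45 p [0.659  0.178  0.4642] q [ 0.0745  0.1621  1.3291  0.1147  1.5393 -1.5342] F [ 1.815   0.8543 -0.1298] op 1.0
tool axes (cols)
 [[-0.9937 -0.0467  0.1014]
 [-0.0341  0.9919  0.1223]
 [-0.1063  0.1181 -0.9873]]
```

Call:
{"name": "send_rows", "arguments": {"steps": [[-0.5, -0.05, 0.05, 0, 1], [-0.5, -0.05, 0.05, 0, 1], [-0.5, -0.05, 0.05, 0, 1], [-0.5, -0.05, 0.05, 0, 1], [-0.5, -0.05, 0.05, 0, 1], [-0.5, -0.05, 0.05, 0, 1], [-0.5, -0.05, 0.05, 0, 1], [-0.5, -0.05, 0.05, 0, 1], [-0.5, -0.05, 0.05, 0, 1], [-0.5, -0.05, 0.05, 0, 1], [-0.5, -0.05, 0.05, 0, 1], [-0.5, -0.05, 0.05, 0, 1]]}}

```text
time: 8.65
eef_pos: [0.9608, 0.1375, 0.3916]
tcp_rot: [-0.019, 0.996, 0.062, 0.066]
contact_force: [-0.3, 0.9, 0.0]
opening: 1.001
finger_force: 0.0
```

```bash
python3 st.py
```

```text
8.65 p [0.9608 0.1375 0.3916] q [ 0.0066  1.0363  0.21    0.128   1.7629 -1.5704] F [-0.3201  0.9318  0.0459] op 1.001
tool axes (cols)
 [[-0.9906 -0.0469  0.1287]
 [-0.0305  0.9915  0.1262]
 [-0.1335  0.1211 -0.9836]]
```

Call:
{"name": "send_rows", "arguments": {"steps": [[-0.5, -0.01, -0.03, 0, 1], [-0.5, -0.01, -0.03, 0, 1], [-0.5, -0.01, -0.03, 0, 1], [-0.5, -0.01, -0.03, 0, 1], [-0.5, -0.01, -0.03, 0, 1], [-0.5, -0.01, -0.03, 0, 1], [-0.5, -0.01, -0.03, 0, 1], [-0.5, -0.01, -0.03, 0, 1], [-0.5, -0.01, -0.03, 0, 1], [-0.5, -0.01, -0.03, 0, 1], [-0.5, -0.01, -0.03, 0, 1], [-0.5, -0.01, -0.03, 0, 1]]}}

```text
time: 9.85
eef_pos: [0.9917, 0.1094, 0.3371]
tcp_rot: [-0.018, 0.995, 0.064, 0.08]
contact_force: [0.2, -0.0, -0.9]
opening: 1.0
finger_force: 0.0
```

```bash
python3 st.py
```

```text
9.85 p [0.9917 0.1094 0.3371] q [-0.0239  1.0954  0.21    0.1342  1.6796 -1.6065] F [ 0.2227 -0.0006 -0.9027] op 1.0
tool axes (cols)
 [[-0.9865 -0.0467  0.1567]
 [-0.0263  0.9913  0.1293]
 [-0.1614  0.1235 -0.9791]]
```

Tilt accumulates per call, about 1.7° each, rather than per row. So I'll use one-row calls.

Call:
{"name": "send_rows", "arguments": {"steps": [[-0.5, 0, 0, 0, 1]]}}

```text
time: 9.95
eef_pos: [1.0007, 0.108, 0.3325]
tcp_rot: [-0.018, 0.993, 0.065, 0.094]
contact_force: [-0.1, -0.2, -0.5]
opening: 1.001
finger_force: 0.0
```

Call:
{"name": "send_rows", "arguments": {"steps": [[-0.5, 0, 0, 0, 1]]}}

```text
time: 10.05
eef_pos: [1.0096, 0.1057, 0.3273]
tcp_rot: [-0.017, 0.992, 0.066, 0.108]
contact_force: [-0.4, 0.2, -0.4]
opening: 1.0
finger_force: 0.0
```

Call:
{"name": "send_rows", "arguments": {"steps": [[-0.5, 0, 0.05, 0, 1]]}}

```text
time: 10.15
eef_pos: [1.019, 0.1041, 0.3205]
tcp_rot: [-0.016, 0.99, 0.067, 0.121]
contact_force: [-0.3, -0.7, -0.4]
opening: 0.998
finger_force: 0.0
```

Call:
{"name": "send_rows", "arguments": {"steps": [[-0.5, 0, 0.05, 0, 1]]}}

```text
time: 10.25
eef_pos: [1.0279, 0.1027, 0.3141]
tcp_rot: [-0.015, 0.988, 0.068, 0.135]
contact_force: [-0.4, -0.4, 0.2]
opening: 0.995
finger_force: 0.0
```

Call:
{"name": "send_rows", "arguments": {"steps": [[-0.5, 0, 0.05, 0, 1]]}}

```text
time: 10.35
eef_pos: [1.0363, 0.1011, 0.3098]
tcp_rot: [-0.014, 0.986, 0.069, 0.148]
contact_force: [-0.8, 1.0, -0.3]
opening: 1.002
finger_force: 0.0
```

Call:
{"name": "send_rows", "arguments": {"steps": [[-0.5, 0, 0.05, 0, 1]]}}

```text
time: 10.45
eef_pos: [1.0442, 0.0995, 0.3071]
tcp_rot: [-0.013, 0.984, 0.07, 0.162]
contact_force: [-0.4, 0.2, 0.5]
opening: 0.999
finger_force: 0.0
```

Call:
{"name": "send_rows", "arguments": {"steps": [[-0.5, 0, 0.05, 0, 1]]}}

```text
time: 10.55
eef_pos: [1.0516, 0.0977, 0.306]
tcp_rot: [-0.013, 0.982, 0.071, 0.175]
contact_force: [-0.8, -0.9, -0.3]
opening: 0.998
finger_force: 0.0
```

Call:
{"name": "send_rows", "arguments": {"steps": [[-0.5, 0, 0.05, 0, 1]]}}

```text
time: 10.65
eef_pos: [1.0587, 0.0958, 0.3064]
tcp_rot: [-0.012, 0.979, 0.072, 0.189]
contact_force: [0.9, -1.3, 0.5]
opening: 1.0
finger_force: 0.0
```

```bash
python3 st.py
```

```text
10.65 p [1.0587 0.0958 0.3064] q [-0.0414  1.1427  0.21    0.1629  1.4152 -1.631 ] F [ 0.9407 -1.3424  0.4816] op 1.0
tool axes (cols)
 [[-0.9283 -0.0501  0.3686]
 [ 0.0042  0.9894  0.145 ]
 [-0.3719  0.1362 -0.9182]]
```

Call:
{"name": "send_rows", "arguments": {"steps": [[-0.5, 0, 0.1, 0, 1]]}}

```text
time: 10.75
eef_pos: [1.0665, 0.0943, 0.3047]
tcp_rot: [-0.011, 0.976, 0.073, 0.203]
contact_force: [0.1, 0.5, 0.6]
opening: 0.997
finger_force: 0.0
```

Call:
{"name": "send_rows", "arguments": {"steps": [[-0.5, 0, 0.1, 0, 1]]}}

```text
time: 10.85
eef_pos: [1.0739, 0.093, 0.3028]
tcp_rot: [-0.01, 0.974, 0.073, 0.216]
contact_force: [-0.0, 0.7, -0.0]
opening: 1.002
finger_force: 0.0
```

Call:
{"name": "send_rows", "arguments": {"steps": [[-0.5, 0, 0.1, 0, 1]]}}

```text
time: 10.95
eef_pos: [1.0808, 0.0914, 0.3026]
tcp_rot: [-0.009, 0.97, 0.074, 0.23]
contact_force: [-0.5, -0.0, -0.2]
opening: 1.0
finger_force: 0.0
```

Call:
{"name": "send_rows", "arguments": {"steps": [[-0.5, 0, 0.1, 0, 1]]}}

```text
time: 11.05
eef_pos: [1.0872, 0.0897, 0.304]
tcp_rot: [-0.008, 0.967, 0.075, 0.243]
contact_force: [0.8, -0.2, -0.1]
opening: 1.0
finger_force: 0.0
```

Call:
{"name": "send_rows", "arguments": {"steps": [[-0.5, 0, 0.12, 0, 1]]}}

```text
time: 11.15
eef_pos: [1.0936, 0.0882, 0.3055]
tcp_rot: [-0.007, 0.964, 0.075, 0.256]
contact_force: [-0.7, -0.6, -0.5]
opening: 0.998
finger_force: 0.0
```

Call:
{"name": "send_rows", "arguments": {"steps": [[-0.5, 0, 0.12, 0, 1]]}}

```text
time: 11.25
eef_pos: [1.0996, 0.0866, 0.3076]
tcp_rot: [-0.006, 0.96, 0.076, 0.269]
contact_force: [-0.1, 0.1, 0.1]
opening: 0.999
finger_force: 0.0
```

Call:
{"name": "send_rows", "arguments": {"steps": [[-0.5, 0, 0.12, 0, 1]]}}

```text
time: 11.35
eef_pos: [1.1052, 0.0848, 0.3111]
tcp_rot: [-0.005, 0.956, 0.077, 0.282]
contact_force: [0.1, 0.0, 0.1]
opening: 1.002
finger_force: 0.0
```

Call:
{"name": "send_rows", "arguments": {"steps": [[-0.5, 0, 0.12, 0, 1]]}}

```text
time: 11.45
eef_pos: [1.1102, 0.0829, 0.316]
tcp_rot: [-0.005, 0.952, 0.077, 0.295]
contact_force: [0.7, -0.7, -0.5]
opening: 0.999
finger_force: 0.0
```

Call:
{"name": "send_rows", "arguments": {"steps": [[-0.5, 0, 0.14, 0, 1]]}}

```text
time: 11.55
eef_pos: [1.1154, 0.0811, 0.3208]
tcp_rot: [-0.004, 0.948, 0.077, 0.307]
contact_force: [0.3, 0.1, -0.7]
opening: 1.003
finger_force: 0.0
```

Call:
{"name": "send_rows", "arguments": {"steps": [[-0.5, 0, 0.14, 0, 1]]}}

```text
time: 11.65
eef_pos: [1.1201, 0.0793, 0.326]
tcp_rot: [-0.003, 0.944, 0.078, 0.32]
contact_force: [-1.2, -0.7, -1.1]
opening: 0.999
finger_force: 0.0
```

Call:
{"name": "send_rows", "arguments": {"steps": [[-0.5, 0, 0.14, 0, 1]]}}

```text
time: 11.75
eef_pos: [1.1243, 0.0774, 0.3323]
tcp_rot: [-0.002, 0.94, 0.078, 0.332]
contact_force: [0.4, -1.2, 0.6]
opening: 1.0
finger_force: 0.0
```

Call:
{"name": "send_rows", "arguments": {"steps": [[-0.5, 0, 0.14, 0, 1]]}}

```text
time: 11.85
eef_pos: [1.1281, 0.0754, 0.3398]
tcp_rot: [-0.001, 0.936, 0.079, 0.344]
contact_force: [-0.1, 0.0, -0.2]
opening: 1.001
finger_force: 0.0
```

```bash
python3 st.py
```

```text
11.85 p [1.1281 0.0754 0.3398] q [-0.063   1.1497  0.2103  0.2137  1.0911 -1.6665] F [-0.0558  0.0098 -0.2346] op 1.001
tool axes (cols)
 [[-0.7636 -0.056   0.6433]
 [ 0.0522  0.9876  0.148 ]
 [-0.6436  0.1466 -0.7512]]
```

Call:
{"name": "send_rows", "arguments": {"steps": [[-0.5, 0, 0.18, 0, 1]]}}

```text
time: 11.95
eef_pos: [1.1324, 0.0736, 0.3461]
tcp_rot: [-0.0, 0.931, 0.079, 0.356]
contact_force: [0.2, 0.4, 0.0]
opening: 0.999
finger_force: 0.0
```

Call:
{"name": "send_rows", "arguments": {"steps": [[-0.5, 0, 0.18, 0, 1]]}}

```text
time: 12.05
eef_pos: [1.1363, 0.072, 0.3513]
tcp_rot: [0.001, 0.927, 0.079, 0.367]
contact_force: [-0.0, 0.2, 0.7]
opening: 1.002
finger_force: 0.0
```

Call:
{"name": "send_rows", "arguments": {"steps": [[-0.5, 0, 0.18, 0, 1]]}}

```text
time: 12.15
eef_pos: [1.1398, 0.0702, 0.358]
tcp_rot: [0.002, 0.922, 0.08, 0.379]
contact_force: [0.4, 0.6, 0.2]
opening: 1.005
finger_force: 0.0
```

Call:
{"name": "send_rows", "arguments": {"steps": [[-0.5, 0, 0.18, 0, 1]]}}

```text
time: 12.25
eef_pos: [1.1428, 0.0682, 0.3662]
tcp_rot: [0.003, 0.917, 0.08, 0.39]
contact_force: [0.6, -0.3, 0.5]
opening: 0.997
finger_force: 0.0
```

Call:
{"name": "send_rows", "arguments": {"steps": [[-0.5, 0, 0.2, 0, 1]]}}

```text
time: 12.35
eef_pos: [1.1459, 0.0663, 0.3748]
tcp_rot: [0.003, 0.912, 0.08, 0.402]
contact_force: [0.5, 0.8, -0.2]
opening: 1.003
finger_force: 0.0
```

Call:
{"name": "send_rows", "arguments": {"steps": [[-0.5, 0, 0.2, 0, 1]]}}

```text
time: 12.45
eef_pos: [1.1486, 0.0644, 0.3831]
tcp_rot: [0.004, 0.907, 0.08, 0.413]
contact_force: [0.5, -0.0, 0.3]
opening: 1.0
finger_force: 0.0
```

Call:
{"name": "send_rows", "arguments": {"steps": [[-0.5, 0, 0.2, 0, 1]]}}

```text
time: 12.55
eef_pos: [1.1508, 0.0623, 0.3923]
tcp_rot: [0.005, 0.902, 0.08, 0.423]
contact_force: [-0.5, 0.0, 0.2]
opening: 1.003
finger_force: 0.0
```

Call:
{"name": "send_rows", "arguments": {"steps": [[-0.5, 0, 0.2, 0, 1]]}}

```text
time: 12.65
eef_pos: [1.1526, 0.0602, 0.4027]
tcp_rot: [0.006, 0.897, 0.08, 0.434]
contact_force: [0.1, 0.7, -0.5]
opening: 1.003
finger_force: 0.0
```

Call:
{"name": "send_rows", "arguments": {"steps": [[-0.5, 0, 0.22, 0, 1]]}}

```text
time: 12.75
eef_pos: [1.1544, 0.0581, 0.413]
tcp_rot: [0.007, 0.892, 0.081, 0.445]
contact_force: [-0.3, 1.3, 0.6]
opening: 0.998
finger_force: 0.0
```

Call:
{"name": "send_rows", "arguments": {"steps": [[-0.5, 0, 0.22, 0, 1]]}}

```text
time: 12.85
eef_pos: [1.1558, 0.0561, 0.4229]
tcp_rot: [0.008, 0.887, 0.081, 0.455]
contact_force: [0.1, 0.5, 0.4]
opening: 1.003
finger_force: 0.0
```

Call:
{"name": "send_rows", "arguments": {"steps": [[-0.5, 0, 0.22, 0, 1]]}}

```text
time: 12.95
eef_pos: [1.1569, 0.0539, 0.4336]
tcp_rot: [0.009, 0.882, 0.081, 0.465]
contact_force: [-0.5, 0.2, 0.1]
opening: 0.999
finger_force: 0.0
```

Call:
{"name": "send_rows", "arguments": {"steps": [[-0.5, 0, 0.22, 0, 1]]}}

```text
time: 13.05
eef_pos: [1.1574, 0.0516, 0.4454]
tcp_rot: [0.009, 0.876, 0.081, 0.475]
contact_force: [0.5, 0.5, 0.8]
opening: 1.001
finger_force: 0.0
```

Call:
{"name": "send_rows", "arguments": {"steps": [[-0.5, 0, 0.22, 0, 1]]}}

```text
time: 13.15
eef_pos: [1.1576, 0.0492, 0.4579]
tcp_rot: [0.01, 0.871, 0.081, 0.485]
contact_force: [-0.3, 0.5, 0.1]
opening: 1.002
finger_force: 0.0
```

```bash
python3 st.py
```

```text
13.15 p [1.1576 0.0492 0.4579] q [-0.0875  1.0849  0.211   0.2752  0.8509 -1.7044] F [-0.3218  0.4549  0.1082] op 1.002
tool axes (cols)
 [[-0.5303 -0.0605  0.8457]
 [ 0.0961  0.9867  0.1309]
 [-0.8424  0.1507 -0.5174]]
```

Tool tilt is now 59° forward, pointing along about +x. I'll fit the arm's kinematics from the recorded states to check that the approach poses stay within joint limits.

```bash
cat > kin.py <<'E'
from h import *
from scipy.spatial.transform import Rotation as R
from scipy.optimize import least_squares
D=[([.953,.2872,1.5782,0,1.2786,-.15],[.304,.602,.2379]),([.5178,.0266,1.5696,.0006,1.5417,-.5911],[.4579,.3771,.4067]),
([.7702,1.0606,.21,.0033,1.8337,-.3348],[.6101,.7334,.3652]),([.8181,1.1299,.21,.005,1.7403,-.2856],[.5937,.7832,.2995]),
([.7863,.7333,.8715,.0198,1.377,-.3209],[.5656,.7161,.2912]),([.0745,.1621,1.3291,.1147,1.5393,-1.5342],[.659,.178,.4642]),
([.0066,1.0363,.21,.128,1.7629,-1.5704],[.9608,.1375,.3916]),([-.0239,1.0954,.21,.1342,1.6796,-1.6065],[.9917,.1094,.3371]),
([-.0414,1.1427,.21,.1629,1.4152,-1.631],[1.0587,.0958,.3064]),([-.063,1.1497,.2103,.2137,1.0911,-1.6665],[1.1281,.0754,.3398]),
([-.0875,1.0849,.211,.2752,.8509,-1.7044],[1.1576,.0492,.4579])]
def fk(q,k):
    h,a,b,l,d,r0,e=k
    A=R.from_euler('z',q[0]);B=A*R.from_euler('y',q[1]);C=B*R.from_euler('y',q[2]);W=C*R.from_euler('z',q[3])*R.from_euler('y',q[4])
    return A.apply([r0,0,h])+B.apply([0,d,a])+C.apply([e,0,b])+W.apply([0,0,l]),W*R.from_euler('z',np.pi+q[5]) 
f=lambda k:np.concatenate([fk(q,k)[0]-p for q,p in D])
K=least_squares(f,[.15,.45,.45,.25,.1,0,0]).x
lo=[-2.77,-.9,.21,-1.53,.24,-2.84];hi=[2.77,2.22,2.48,4.67,2.81,2.84]
def ik(p,Z,q0):
    Z=np.array(Z)/np.linalg.norm(Z)
    g=lambda q:np.r_[(fk(q,K)[0]-p)*5,fk(q,K)[1].apply([0,0,1])-Z]
    s=least_squares(g,q0,bounds=(np.array(lo)-1e-3,np.array(hi)+1e-3));return s.x,np.abs(s.fun).max()
E
python3 - <<'E'
from kin import *
print(K,np.abs(f(K)).max()); print(fk(D[-1][0],K)[1].as_matrix())
q=[-.2,-.5,2.2,.5,.5,-1.7]
for p in([.9,.05,.4],[.62,.03,.4],[.56,-.10,.2],[.54,-.145,.10],[.56,-.145,.045],[.60,-.145,.045],[.613,-.145,.065],[.613,-.145,.2],[.56,-.25,.12],[.48,-.25,.12],[.44,-.26,.12]):
    x,e=ik(np.array(p),[.8457,.1309,-.5174],q);print(p,x,round(e,4))
E
```

```text
[0.2403 0.443  0.5725 0.2413 0.1009 0.     0.0206] 8.254109335559257e-05
[[-0.0606  0.5303  0.8456]
 [ 0.9867 -0.0961  0.1309]
 [ 0.1507  0.8423 -0.5174]]
[0.9, 0.05, 0.4] [-0.119   0.3045  1.4738  0.6002  0.4201  0.7792] 0.0
[0.62, 0.03, 0.4] [-0.2488 -0.3558  2.1208  0.7556  0.5106 -1.7555] 0.0
[0.56, -0.1, 0.2] [-0.6232 -0.2001  2.3913  1.4609  0.6479  0.7036] 0.0
[0.54, -0.145, 0.1] [-0.753   0.0487  2.4123  1.6954  0.7465 -1.701 ] 0.0
[0.56, -0.145, 0.045] [-0.7173  0.2411  2.3569  1.8731  0.7555 -2.0318] 0.0
[0.6, -0.145, 0.045] [-0.6544  0.3     2.2735  1.9125  0.7163  0.1897] 0.0
[0.613, -0.145, 0.065] [-0.6361  0.2683  2.2522  1.8722  0.6898 -1.6255] 0.0
[0.613, -0.145, 0.2] [-0.6361 -0.0299  2.2403  1.4797  0.6563 -1.4468] 0.0
[0.56, -0.25, 0.12] [-0.8935  0.1533  2.2391  1.5182  0.8361 -2.2919] 0.0
[0.48, -0.25, 0.12] [-1.0543  0.0274  2.3785  1.4195  0.9429  2.3881] 0.0
[0.44, -0.26, 0.12] [-1.1629 -0.0172  2.4233  1.3482  1.0144 -1.9805] 0.0
```

```bash
python3 - <<'E'
from kin import *
# check j6 sign/offset against start pose
print(fk(D[0][0],K)[1].as_matrix()[:,0],"should equal toolY (.451,.8925,0)")
T=fk(D[-1][0],K)[1]
def ikf(p,T,q0):
    g=lambda q:np.r_[(fk(q,K)[0]-p)*5,(T.inv()*fk(q,K)[1]).as_rotvec()]
    s=least_squares(g,q0,bounds=(np.array(lo)-1e-3,np.array(hi)+1e-3));return s.x,np.abs(s.fun).max()
q=D[-1][0]
for p in([.9,.03,.42],[.75,.03,.42],[.62,.03,.4],[.56,-.05,.3],[.54,-.10,.2],[.54,-.145,.10],[.56,-.145,.045],[.60,-.145,.045],[.613,-.145,.2],[.56,-.25,.12],[.48,-.25,.12]):
    q,e=ikf(np.array(p),T,q);print(p,q,round(e,4))
E
```

```text
[ 0.4509  0.8926 -0.0024] should equal toolY (.451,.8925,0)
[0.9, 0.03, 0.42] [-0.1478  0.2938  1.4511  0.604   0.4636 -2.1062] 0.0
[0.75, 0.03, 0.42] [-0.1888 -0.0441  1.8222  0.7009  0.4617 -2.2232] 0.0
[0.62, 0.03, 0.4] [-0.2488 -0.3558  2.1208  0.7555  0.5107 -2.2985] 0.0
[0.56, -0.05, 0.3] [-0.5053 -0.4122  2.3437  1.1328  0.6169 -2.8244] 0.0
[0.54, -0.1, 0.2] [-0.5832 -0.2978  2.3835  1.0816  0.5841 -2.841 ] 0.1346
[0.54, -0.145, 0.1] [-0.6105 -0.0636  2.3258  1.0234  0.5014 -2.841 ] 0.2861
[0.56, -0.145, 0.045] [-0.5618  0.1051  2.2549  1.0255  0.4241 -2.841 ] 0.3566
[0.6, -0.145, 0.045] [-0.5256  0.1893  2.1673  1.0487  0.412  -2.841 ] 0.346
[0.613, -0.145, 0.2] [-0.5745 -0.0632  2.1787  1.0801  0.5717 -2.841 ] 0.1581
[0.56, -0.25, 0.12] [-0.7664  0.0656  2.1514  0.9552  0.6409 -2.841 ] 0.2956
[0.48, -0.25, 0.12] [-0.877  -0.1066  2.3044  0.8993  0.7016 -2.841 ] 0.3119
```

Call:
{"name": "send_rows", "arguments": {"steps": [[0.027, 0.004, -0.036, 8.5, -1], [0.054, 0.008, -0.072, 17, -1], [0.081, 0.012, -0.108, 25.5, -1], [0.107, 0.015, -0.144, 34, -1], [0.134, 0.019, -0.18, 42.5, -1], [0.161, 0.023, -0.217, 51, -1], [0.188, 0.027, -0.253, 59.5, -1], [0.215, 0.031, -0.289, 68, -1], [0.242, 0.035, -0.325, 76.5, -1], [0.268, 0.038, -0.361, 85, -1], [0.295, 0.042, -0.397, 93.5, -1], [0.322, 0.046, -0.433, 100, -1]]}}

```text
time: 14.35
eef_pos: [0.6156, 0.069, 0.4185]
tcp_rot: [0.654, 0.575, 0.414, 0.265]
contact_force: [-0.6, 0.0, 0.6]
opening: -0.002
finger_force: 0.0
```

Call:
{"name": "send_rows", "arguments": {"steps": [[0, 0, 0, 8.5, -1], [0, 0, 0, 17, -1], [0, 0, 0, 25.5, -1], [0, 0, 0, 34, -1], [0, 0, 0, 42.5, -1], [0, 0, 0, 51, -1], [0, 0, 0, 59.5, -1], [0, 0, 0, 68, -1], [0, 0, 0, 76.5, -1], [0, 0, 0, 80, -1], [0, 0, 0, 80, -1]]}}

```text
time: 15.45
eef_pos: [0.6176, 0.0688, 0.4188]
tcp_rot: [0.871, 0.023, 0.487, -0.062]
contact_force: [0.7, -0.1, -0.3]
opening: -0.0
finger_force: 0.0
```

```bash
python3 st.py
```

```text
15.45 p [0.6176 0.0688 0.4188] q [-0.1555 -0.3682  2.0963  0.5964  0.4813  0.9657] F [ 0.6567 -0.1089 -0.3039] op -0.0
tool axes (cols)
 [[ 0.5238  0.1008  0.8459]
 [-0.0202 -0.9912  0.1306]
 [ 0.8516 -0.0855 -0.5172]]
```

Call:
{"name": "send_rows", "arguments": {"steps": [[-0.033, 0.031, -0.001, -3, -1], [-0.066, 0.062, -0.002, -5, -1], [-0.1, 0.093, -0.003, -5, -1], [-0.131, 0.123, -0.004, -5, -1], [-0.16, 0.14, 0.008, -5, -1], [-0.19, 0.158, 0.022, -5, -1], [-0.22, 0.176, 0.036, -5, -1], [-0.25, 0.194, 0.05, -5, -1], [-0.28, 0.212, 0.064, -5, -1], [-0.306, 0.232, 0.075, -5, -1], [-0.306, 0.232, 0.075, -5, -1], [-0.306, 0.232, 0.075, -5, -1]]}}

```text
time: 16.65
eef_pos: [0.5438, -0.1453, 0.0986]
tcp_rot: [0.869, 0.061, 0.489, -0.041]
contact_force: [-0.4, -0.1, 0.8]
opening: -0.001
finger_force: 0.0
```

```bash
python3 st.py; python3 - <<'E'
from h import *
s=ctrl.get_state();im=ctrl.read_camera("side")[:,:,::-1];cv2.imwrite("pics/side2.png",im);im2=ctrl.read_camera("top")[:,:,::-1]
cv2.imwrite("pics/g2.png",cv2.resize(im[215:335,205:365],(800,600),interpolation=cv2.INTER_CUBIC))
p=s["eef_pos"];print(5*(proj("side",p)-[205,215]))
E
```

```text
16.65 p [ 0.5438 -0.1453  0.0986] q [-0.7461  0.0598  2.4034  1.7016  0.7412 -0.7417] F [-0.4437 -0.093   0.7742] op -0.001
tool axes (cols)
 [[ 0.515   0.1459  0.8447]
 [ 0.0658 -0.9892  0.1308]
 [ 0.8546 -0.0118 -0.5191]]
[280.6487 250.6003]
```

View pics/g2.png

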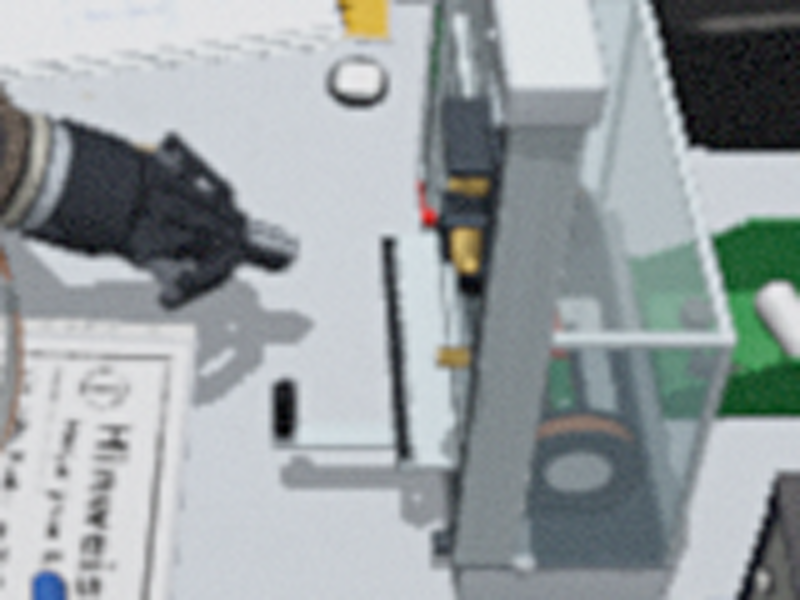

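The side crop shows the gripper tilted forward with its tip at (295, 255). The knob is at (285, 410), and the tube runs (390, 240)–(405, 455), ahead and still clear. I'll go down and under the tube.

Call:
{"name": "send_rows", "arguments": {"steps": [[-0.022, 0.001, 0.019, 0, -1], [-0.0436, 0.002, 0.038, 0, -1], [-0.0436, 0.002, 0.038, 0, -1], [-0.033, 0.004, 0.055, 0, -1], [-0.023, 0.006, 0.072, 0, -1], [-0.013, 0.009, 0.088, 0, -1], [-0.013, 0.009, 0.088, 0, -1], [-0.013, 0.009, 0.088, 0, -1]]}}

```text
time: 17.55
eef_pos: [0.6134, -0.143, 0.0441]
tcp_rot: [0.869, 0.062, 0.49, -0.04]
contact_force: [0.0, -0.1, 0.2]
opening: -0.0
finger_force: 0.0
```

```bash
python3 st.py
```

```text
17.55 p [ 0.6134 -0.143   0.0441] q [-0.6322  0.3208  2.2467  1.9301  0.7039 -0.9245] F [ 0.0463 -0.134   0.2393] op -0.0
tool axes (cols)
 [[ 0.512   0.1478  0.8462]
 [ 0.0687 -0.989   0.1312]
 [ 0.8562 -0.009  -0.5165]]
```

Call:
{"name": "send_rows", "arguments": {"steps": [[0.0034, 0, -0.0021, 0, -1], [0.0068, 0, -0.0041, 0, -1], [0.0094, 0, -0.0057, 0, -1], [0.0111, 0, -0.0067, 0, -1], [0.0128, 0, -0.0077, 0, -1], [0.0145, 0, -0.0088, 0, -1], [0.0163, 0, -0.0098, 0, -1], [0.018, 0, -0.0109, 0, -1]]}}

```text
time: 18.35
eef_pos: [0.612, -0.1434, 0.0617]
tcp_rot: [0.87, 0.061, 0.488, -0.041]
contact_force: [-1.9, -1.5, -3.1]
opening: 0.001
finger_force: 1.8
```

Call:
{"name": "send_rows", "arguments": {"steps": [[0.0013, 0, -0.0008, 0, -1], [0.0026, 0, -0.0016, 0, -1], [0.0039, 0, -0.0023, 0, -1], [0.0051, 0, -0.0031, 0, -1]]}}

```text
time: 18.75
eef_pos: [0.6122, -0.1433, 0.068]
tcp_rot: [0.87, 0.061, 0.488, -0.041]
contact_force: [-2.1, -0.9, -4.0]
opening: -0.001
finger_force: 2.1
```

Call:
{"name": "send_rows", "arguments": {"steps": [[0.0013, 0, -0.0008, 0, -1], [0.0026, 0, -0.0016, 0, -1], [0.0039, 0, -0.0023, 0, -1], [0.0051, 0, -0.0031, 0, -1]]}}

```text
time: 19.15
eef_pos: [0.6127, -0.1434, 0.0747]
tcp_rot: [0.869, 0.061, 0.489, -0.041]
contact_force: [-1.9, -0.2, -2.8]
opening: -0.003
finger_force: 2.1
```

```bash
python3 st.py
```

```text
19.15 p [ 0.6127 -0.1434  0.0747] q [-0.6334  0.2424  2.256   1.8463  0.6812 -0.8159] F [-1.908  -0.1929 -2.8376] op -0.003
tool axes (cols)
 [[ 0.5147  0.1468  0.8447]
 [ 0.0663 -0.9891  0.1315]
 [ 0.8548 -0.0117 -0.5188]]
```

Contact is smooth: the tube was met at TCP z ≈ 0.061, with about 4 N. I'll raise well below the catch range and meanwhile estimate the catch height from the enlarged first pictures.

Call:
{"name": "send_rows", "arguments": {"steps": [[0.0034, 0, -0.0021, 0, -1], [0.0068, 0, -0.0042, 0, -1], [0.0103, 0, -0.0062, 0, -1], [0.0137, 0, -0.0083, 0, -1], [0.0171, 0, -0.0104, 0, -1], [0.0205, 0, -0.0125, 0, -1], [0.0239, 0, -0.0145, 0, -1], [0.0274, 0, -0.0166, 0, -1], [0.0308, 0, -0.0187, 0, -1], [0.0342, 0, -0.0208, 0, -1]]}}

```text
time: 20.15
eef_pos: [0.6127, -0.1436, 0.1148]
tcp_rot: [0.869, 0.061, 0.489, -0.041]
contact_force: [-2.7, 2.9, -3.9]
opening: 0.001
finger_force: 2.2
```

```bash
python3 st.py; python3 - <<'E'
import cv2,numpy as np
a=cv2.imread("pics/side0.png")[230:300,280:320];b=cv2.imread("pics/top0.png")[130:170,360:420]
c=np.zeros((600,800,3),np.uint8)
c[:560,:320]=cv2.resize(a,(320,560),interpolation=cv2.INTER_CUBIC);c[:320,320:800]=cv2.resize(b,(480,320),interpolation=cv2.INTER_CUBIC)
cv2.imwrite("pics/c3.png",c)
E
```

```text
20.15 p [ 0.6127 -0.1436  0.1148] q [-0.6342  0.1466  2.26    1.7321  0.6623 -0.6712] F [-2.6877  2.9474 -3.8687] op 0.001
tool axes (cols)
 [[ 0.5147  0.1473  0.8446]
 [ 0.0662 -0.989   0.1322]
 [ 0.8548 -0.0121 -0.5188]]
```

View pics/c3.png

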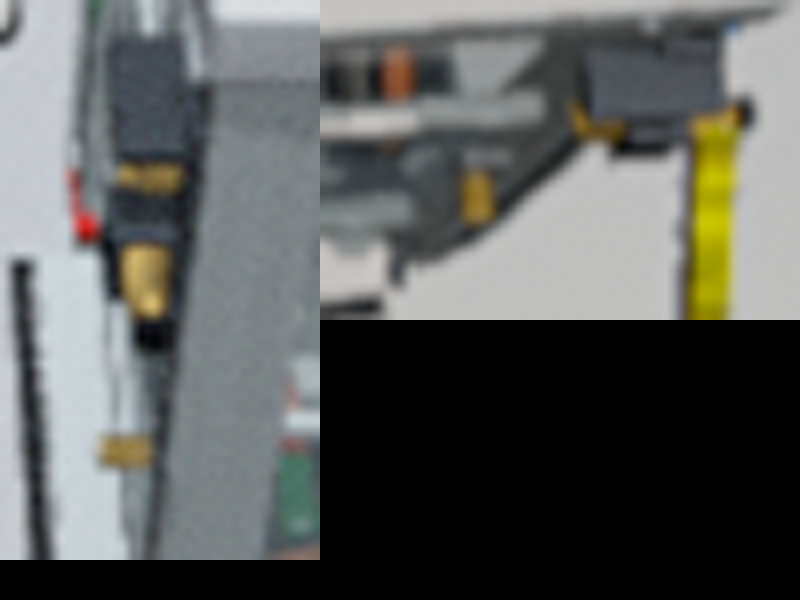

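In the combined crop, the bolt's brass shows at side (150, 178) and top (597, 122). The roller is at side (127, 452) and top (477, 195).

```bash
python3 - <<'E'
from h import *
s=lambda u,v:((u+.5)/8-.5+280,(v+.5)/8-.5+230)
t=lambda u,v:((u-320+.5)/8-.5+360,(v+.5)/8-.5+130)
print("roller",*tri(s(127,452),t(477,195)))
for a in((150,178),(150,165),(150,190)):
  for b in((575,120),(597,125),(615,130)):print("bolt",a,b,*tri(s(*a),t(*b)))
print("handle",*tri(s(147,280),t(715,120)),"knob",*tri(s(152,337),t(747,110)))
E
```

```text
roller [ 0.6381 -0.2924  0.1957] [ 0.3 -0.1  0.   0.2]
bolt (150, 178) (575, 120) [ 0.634  -0.2918  0.3263] [-0.3  0.1 -0.  -0.2]
bolt (150, 178) (597, 125) [ 0.6316 -0.2974  0.3319] [-1.   0.2 -0.1 -0.5]
bolt (150, 178) (615, 130) [ 0.6295 -0.302   0.3364] [-1.7  0.4 -0.1 -0.9]
bolt (150, 165) (575, 120) [ 0.6333 -0.2906  0.3304] [-0.5  0.1 -0.  -0.3]
bolt (150, 165) (597, 125) [ 0.6309 -0.2962  0.3359] [-1.2  0.3 -0.1 -0.6]
bolt (150, 165) (615, 130) [ 0.6288 -0.3007  0.3404] [-1.9  0.4 -0.1 -1. ]
bolt (150, 190) (575, 120) [ 0.6347 -0.293   0.3225] [-0.1  0.  -0.  -0.1]
bolt (150, 190) (597, 125) [ 0.6323 -0.2986  0.3281] [-0.8  0.2 -0.1 -0.4]
bolt (150, 190) (615, 130) [ 0.6302 -0.3031  0.3326] [-1.5  0.3 -0.1 -0.8]
handle [ 0.6305 -0.337   0.3337] [-0.2  0.  -0.  -0.1] knob [ 0.6341 -0.3507  0.3265] [ 0.9 -0.2  0.1  0.4]
```

The catch is estimated at a sash height of about 0.140–0.150 m; the sash is now at about 0.053. I'll raise it 55 mm more.

Call:
{"name": "send_rows", "arguments": {"steps": [[0.0034, 0, -0.0021, 0, -1], [0.0068, 0, -0.0042, 0, -1], [0.0103, 0, -0.0062, 0, -1], [0.0137, 0, -0.0083, 0, -1], [0.0171, 0, -0.0104, 0, -1], [0.0205, 0, -0.0125, 0, -1], [0.0239, 0, -0.0145, 0, -1]]}}

```text
time: 20.85
eef_pos: [0.6128, -0.1443, 0.1429]
tcp_rot: [0.869, 0.061, 0.489, -0.041]
contact_force: [-2.4, 3.0, -3.3]
opening: 0.003
finger_force: 2.2
```

Call:
{"name": "send_rows", "arguments": {"steps": [[0.0034, 0, -0.0021, 0, -1], [0.0068, 0, -0.0042, 0, -1], [0.0103, 0, -0.0062, 0, -1], [0.0137, 0, -0.0083, 0, -1], [0.0171, 0, -0.0104, 0, -1], [0.0205, 0, -0.0125, 0, -1]]}}

```text
time: 21.45
eef_pos: [0.6128, -0.1446, 0.167]
tcp_rot: [0.869, 0.061, 0.489, -0.041]
contact_force: [-2.7, 3.7, -3.6]
opening: -0.001
finger_force: 2.1
```

```bash
python3 st.py
```

```text
21.45 p [ 0.6128 -0.1446  0.167 ] q [-0.6355  0.0339  2.2519  1.5757  0.6524 -0.4744] F [-2.6569  3.7345 -3.5714] op -0.001
tool axes (cols)
 [[ 0.5146  0.1464  0.8448]
 [ 0.066  -0.9892  0.1312]
 [ 0.8549 -0.0118 -0.5187]]
```

Call:
{"name": "send_rows", "arguments": {"steps": [[0.0017, -0.0003, -0.001, 0, -1], [0.0034, -0.0006, -0.0021, 0, -1], [0.0051, -0.001, -0.0031, 0, -1]]}}

```text
time: 21.75
eef_pos: [0.6128, -0.1445, 0.1729]
tcp_rot: [0.869, 0.06, 0.489, -0.04]
contact_force: [-1.0, -0.1, -3.7]
opening: 0.001
finger_force: 2.0
```

Call:
{"name": "send_rows", "arguments": {"steps": [[0.0017, -0.0001, -0.001, 0, -1], [0.0034, -0.0002, -0.0021, 0, -1], [0.0051, -0.0003, -0.0031, 0, -1]]}}

```text
time: 22.05
eef_pos: [0.6128, -0.1444, 0.1789]
tcp_rot: [0.869, 0.06, 0.489, -0.04]
contact_force: [-1.8, -1.0, -2.8]
opening: -0.001
finger_force: 2.0
```

Call:
{"name": "send_rows", "arguments": {"steps": [[0.0017, 0, -0.001, 0, -1], [0.0034, 0, -0.0021, 0, -1]]}}

```text
time: 22.25
eef_pos: [0.6127, -0.1443, 0.1828]
tcp_rot: [0.869, 0.06, 0.489, -0.04]
contact_force: [-1.9, -2.1, -4.4]
opening: 0.001
finger_force: 2.4
```

Call:
{"name": "send_rows", "arguments": {"steps": [[0.0017, 0, -0.001, 0, -1], [0.0034, 0, -0.0021, 0, -1]]}}

```text
time: 22.45
eef_pos: [0.6125, -0.1442, 0.1864]
tcp_rot: [0.87, 0.06, 0.488, -0.04]
contact_force: [-1.3, -4.2, -4.5]
opening: 0.002
finger_force: 2.5
```

Call:
{"name": "send_rows", "arguments": {"steps": [[0.0017, 0.0004, -0.001, 0, -1], [0.0034, 0.0006, -0.0021, 0, -1]]}}

```text
time: 22.65
eef_pos: [0.6125, -0.1443, 0.1903]
tcp_rot: [0.869, 0.061, 0.488, -0.041]
contact_force: [-2.2, -2.5, -4.5]
opening: 0.001
finger_force: 2.6
```

Call:
{"name": "send_rows", "arguments": {"steps": [[0.0017, 0, -0.001, 0, -1], [0.0034, 0, -0.0021, 0, -1]]}}

```text
time: 22.85
eef_pos: [0.6125, -0.1443, 0.1944]
tcp_rot: [0.869, 0.061, 0.489, -0.041]
contact_force: [-2.9, -2.6, -4.1]
opening: -0.0
finger_force: 2.7
```

Call:
{"name": "send_rows", "arguments": {"steps": [[0.0017, 0, -0.001, 0, -1]]}}

```text
time: 22.95
eef_pos: [0.6125, -0.1443, 0.1964]
tcp_rot: [0.869, 0.061, 0.489, -0.041]
contact_force: [-2.2, -3.5, -5.2]
opening: 0.001
finger_force: 2.9
```

Call:
{"name": "send_rows", "arguments": {"steps": [[0.0009, 0, -0.0005, 0, -1]]}}

```text
time: 23.05
eef_pos: [0.6127, -0.1443, 0.1977]
tcp_rot: [0.869, 0.061, 0.489, -0.041]
contact_force: [-3.8, -2.9, -3.7]
opening: 0.0
finger_force: 2.8
```

Call:
{"name": "send_rows", "arguments": {"steps": [[0.0009, 0, -0.0005, 0, -1]]}}

```text
time: 23.15
eef_pos: [0.6127, -0.1443, 0.1986]
tcp_rot: [0.869, 0.061, 0.489, -0.041]
contact_force: [-3.5, -2.3, -4.1]
opening: -0.001
finger_force: 2.7
```

The bolt is engaged: the finger force rose from 2.0 to 2.8 N. From here I go up 1 mm per call.

Call:
{"name": "send_rows", "arguments": {"steps": [[0.0009, 0, -0.0005, 0, -1]]}}

```text
time: 23.25
eef_pos: [0.6128, -0.1443, 0.1997]
tcp_rot: [0.869, 0.061, 0.489, -0.041]
contact_force: [-2.5, -3.2, -3.6]
opening: -0.0
finger_force: 2.5
```

Call:
{"name": "send_rows", "arguments": {"steps": [[0.0009, 0, -0.0005, 0, -1]]}}

```text
time: 23.35
eef_pos: [0.6129, -0.1443, 0.2008]
tcp_rot: [0.869, 0.061, 0.489, -0.041]
contact_force: [-2.5, -3.7, -3.0]
opening: 0.003
finger_force: 2.4
```

Call:
{"name": "send_rows", "arguments": {"steps": [[0.0009, 0, -0.0005, 0, -1]]}}

```text
time: 23.45
eef_pos: [0.613, -0.1443, 0.202]
tcp_rot: [0.869, 0.061, 0.489, -0.041]
contact_force: [-2.9, -2.4, -3.5]
opening: -0.001
finger_force: 2.2
```

Call:
{"name": "send_rows", "arguments": {"steps": [[0.0009, 0, -0.0005, 0, -1]]}}

```text
time: 23.55
eef_pos: [0.6131, -0.1443, 0.2031]
tcp_rot: [0.869, 0.061, 0.489, -0.041]
contact_force: [-2.9, -2.1, -2.7]
opening: 0.001
finger_force: 2.1
```

Call:
{"name": "send_rows", "arguments": {"steps": [[0.0009, 0, -0.0005, 0, -1]]}}

```text
time: 23.65
eef_pos: [0.6131, -0.1443, 0.2041]
tcp_rot: [0.869, 0.061, 0.489, -0.041]
contact_force: [-2.7, -2.7, -3.0]
opening: 0.003
finger_force: 1.9
```

Call:
{"name": "send_rows", "arguments": {"steps": [[0.0004, 0, -0.0003, 0, -1], [0.0009, 0, -0.0005, 0, -1]]}}

```text
time: 23.85
eef_pos: [0.6132, -0.1443, 0.2052]
tcp_rot: [0.869, 0.061, 0.489, -0.041]
contact_force: [-2.2, -1.6, -2.0]
opening: 0.002
finger_force: 1.7
```

Call:
{"name": "send_rows", "arguments": {"steps": [[0.0004, 0, -0.0003, 0, -1], [0.0004, 0, -0.0003, 0, -1]]}}

```text
time: 24.05
eef_pos: [0.6132, -0.1443, 0.2057]
tcp_rot: [0.869, 0.061, 0.489, -0.041]
contact_force: [-1.2, -1.7, -2.6]
opening: -0.001
finger_force: 1.3
```

Call:
{"name": "send_rows", "arguments": {"steps": [[0.0004, 0, -0.0003, 0, -1], [0.0009, 0, -0.0005, 0, -1]]}}

```text
time: 24.25
eef_pos: [0.613, -0.1443, 0.2063]
tcp_rot: [0.869, 0.061, 0.489, -0.041]
contact_force: [-1.5, -1.5, -2.0]
opening: -0.0
finger_force: 1.4
```

Call:
{"name": "send_rows", "arguments": {"steps": [[0.0004, 0, -0.0003, 0, -1], [0.0009, 0, -0.0005, 0, -1]]}}

```text
time: 24.45
eef_pos: [0.6131, -0.1444, 0.2075]
tcp_rot: [0.869, 0.061, 0.489, -0.041]
contact_force: [-1.4, -2.1, -2.2]
opening: 0.001
finger_force: 1.0
```

Call:
{"name": "send_rows", "arguments": {"steps": [[0.0004, 0, -0.0003, 0, -1], [0.0009, 0, -0.0005, 0, -1]]}}

```text
time: 24.65
eef_pos: [0.613, -0.1443, 0.2082]
tcp_rot: [0.869, 0.061, 0.489, -0.041]
contact_force: [-1.3, -2.1, -3.1]
opening: -0.001
finger_force: 1.6
```

Call:
{"name": "send_rows", "arguments": {"steps": [[0.0004, 0, -0.0003, 0, -1], [0.0009, 0, -0.0005, 0, -1]]}}

```text
time: 24.85
eef_pos: [0.6128, -0.1443, 0.2087]
tcp_rot: [0.87, 0.061, 0.488, -0.041]
contact_force: [-3.0, -1.5, -3.4]
opening: -0.001
finger_force: 2.0
```

Call:
{"name": "send_rows", "arguments": {"steps": [[0.0004, 0, -0.0003, 0, -1], [0.0004, 0, -0.0003, 0, -1]]}}

```text
time: 25.05
eef_pos: [0.6129, -0.1443, 0.2095]
tcp_rot: [0.869, 0.061, 0.489, -0.041]
contact_force: [-2.3, -0.8, -3.1]
opening: -0.0
finger_force: 2.0
```

Call:
{"name": "send_rows", "arguments": {"steps": [[0.0004, 0, -0.0003, 0, -1], [0.0004, 0, -0.0003, 0, -1]]}}

```text
time: 25.25
eef_pos: [0.613, -0.1443, 0.2102]
tcp_rot: [0.869, 0.061, 0.489, -0.041]
contact_force: [-2.0, -1.5, -3.0]
opening: -0.003
finger_force: 2.0
```

Call:
{"name": "send_rows", "arguments": {"steps": [[0.0004, 0, -0.0003, 0, -1], [0.0004, 0, -0.0003, 0, -1]]}}

```text
time: 25.45
eef_pos: [0.6128, -0.1443, 0.2106]
tcp_rot: [0.869, 0.061, 0.489, -0.041]
contact_force: [-2.1, -0.8, -4.0]
opening: -0.0
finger_force: 2.1
```

Call:
{"name": "send_rows", "arguments": {"steps": [[0.0004, 0, -0.0003, 0, -1], [0.0004, 0, -0.0003, 0, -1]]}}

```text
time: 25.65
eef_pos: [0.6127, -0.1444, 0.2109]
tcp_rot: [0.869, 0.061, 0.488, -0.041]
contact_force: [-1.7, -0.3, -4.0]
opening: 0.004
finger_force: 2.5
```

Call:
{"name": "send_rows", "arguments": {"steps": [[0.0004, 0, -0.0003, 0, -1], [0.0004, 0, -0.0003, 0, -1]]}}

```text
time: 25.85
eef_pos: [0.6125, -0.1443, 0.2112]
tcp_rot: [0.87, 0.061, 0.488, -0.041]
contact_force: [-2.2, -0.8, -5.1]
opening: 0.002
finger_force: 3.0
```

Call:
{"name": "send_rows", "arguments": {"steps": [[0.0004, 0, -0.0003, 0, -1], [0.0004, 0, -0.0003, 0, -1]]}}

```text
time: 26.05
eef_pos: [0.6124, -0.1443, 0.2116]
tcp_rot: [0.87, 0.061, 0.488, -0.041]
contact_force: [-3.9, -1.4, -5.7]
opening: 0.0
finger_force: 3.5
```

The finger force climbs steadily to 3.5 N with little travel, so this is the rubber stop, just above the bolt. I'll let the sash down slowly.

Call:
{"name": "send_rows", "arguments": {"steps": [[-0.0009, 0, 0.0005, 0, -1], [-0.0017, 0, 0.001, 0, -1], [-0.0026, 0, 0.0016, 0, -1], [-0.0034, 0, 0.0021, 0, -1]]}}

```text
time: 26.45
eef_pos: [0.6136, -0.1444, 0.2098]
tcp_rot: [0.869, 0.061, 0.49, -0.041]
contact_force: [-1.2, -0.2, -1.0]
opening: 0.002
finger_force: 0.9
```

Call:
{"name": "send_rows", "arguments": {"steps": [[-0.0009, 0, 0.0005, 0, -1], [-0.0017, 0, 0.001, 0, -1], [-0.0026, 0, 0.0016, 0, -1]]}}

```text
time: 26.75
eef_pos: [0.6136, -0.1446, 0.2066]
tcp_rot: [0.869, 0.061, 0.49, -0.041]
contact_force: [0.8, -0.5, -1.0]
opening: 0.001
finger_force: 0.0
```

Call:
{"name": "send_rows", "arguments": {"steps": [[-0.0009, 0, 0.0005, 0, -1], [-0.0017, 0, 0.001, 0, -1], [-0.0026, 0, 0.0016, 0, -1]]}}

```text
time: 27.05
eef_pos: [0.6131, -0.1445, 0.2025]
tcp_rot: [0.869, 0.061, 0.489, -0.041]
contact_force: [-0.1, 0.1, 0.3]
opening: 0.002
finger_force: 0.0
```

The sash rests on the catch: finger force is 0 while the TCP goes down 7 mm. I'll withdraw and move in front of the knob, opening the gripper on the way.

Call:
{"name": "send_rows", "arguments": {"steps": [[-0.0128, -0.0008, 0, 0, -1], [-0.0255, -0.0017, 0, 0, -1], [-0.037, -0.003, -0.02, 0, -1], [-0.05, -0.005, -0.04, 0, -1], [-0.062, -0.0065, -0.0595, 0, -1], [-0.073, 0.02, -0.0595, 0, 1], [-0.086, 0.046, -0.059, 0, 1], [-0.099, 0.072, -0.059, 0, 1], [-0.1126, 0.098, -0.0585, 0, 1], [-0.134, 0.098, -0.0455, 0, 1], [-0.134, 0.098, -0.0455, 0, 1], [-0.134, 0.098, -0.0455, 0, 1]]}}

```text
time: 28.25
eef_pos: [0.5196, -0.2556, 0.1098]
tcp_rot: [0.869, 0.061, 0.489, -0.042]
contact_force: [-0.9, -0.4, -0.1]
opening: 0.999
finger_force: 0.0
```

```bash
python3 st.py; python3 - <<'E'
from h import *
a=ctrl.read_camera("side")[:,:,::-1];b=ctrl.read_camera("top")[:,:,::-1]
cv2.imwrite("pics/s4.png",a);cv2.imwrite("pics/t4.png",b)
c=np.zeros((600,800,3),np.uint8)
c[:,:400]=cv2.resize(a[205:325,245:325],(400,600),interpolation=cv2.INTER_CUBIC);c[:400,400:]=cv2.resize(b[130:210,320:400],(400,400),interpolation=cv2.INTER_CUBIC)
cv2.imwrite("pics/c4.png",c)
E
```

```text
28.25 p [ 0.5196 -0.2556  0.1098] q [-0.9769  0.1225  2.3016  1.4834  0.8895 -0.6818] F [-0.8994 -0.3644 -0.1213] op 0.999
tool axes (cols)
 [[ 0.5153  0.1464  0.8444]
 [ 0.0644 -0.9891  0.1322]
 [ 0.8546 -0.0137 -0.5191]]
```

View pics/c4.png

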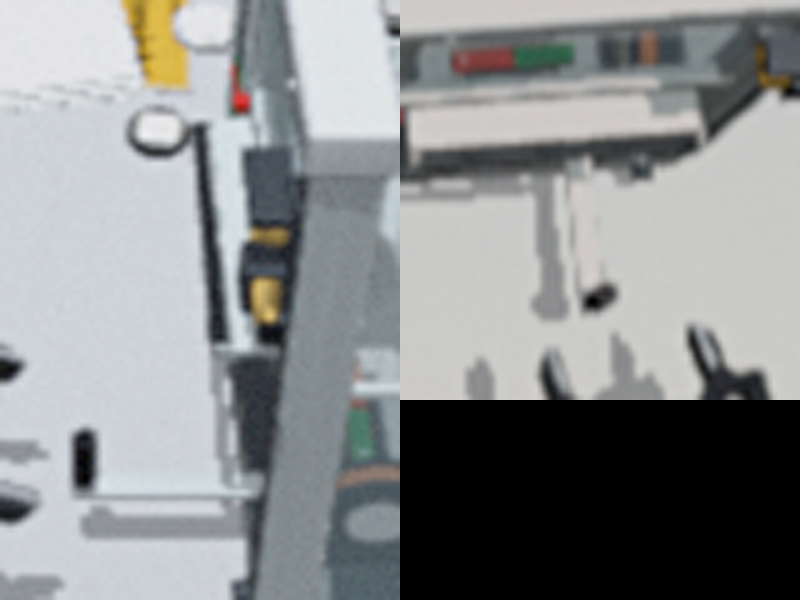

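The sash is held up, with its lower edge clear of the slide. The knob stands at side (85, 460) and top (600, 297), between the open fingertips at top (555, 370) and (700, 345). I'll advance along the tool and grasp it.

Call:
{"name": "send_rows", "arguments": {"squeeze": 25, "steps": [[0, 0, 0.015, 0, 1], [0.001, 0.001, 0.03, 0, 1], [0.001, 0.001, 0.045, 0, 1], [0.001, 0.001, 0.045, 0, 1], [0.001, 0.001, 0.045, 0, -1], [0.001, 0.001, 0.045, 0, -1], [0.001, 0.001, 0.045, 0, -1], [0.001, 0.001, 0.045, 0, -1], [0.001, 0.001, 0.045, 0, -1], [0.001, 0.001, 0.045, 0, -1], [0.001, 0.001, 0.045, 0, -1], [0.001, 0.001, 0.045, 0, -1]]}}

```text
time: 29.55
eef_pos: [0.5581, -0.2502, 0.0879]
tcp_rot: [0.869, 0.062, 0.489, -0.042]
contact_force: [-6.5, 2.3, 4.4]
opening: 0.179
finger_force: 24.4
```

```bash
python3 st.py
```

```text
29.55 p [ 0.5581 -0.2502  0.0879] q [-0.8978  0.2257  2.2391  1.5771  0.8392 -0.7351] F [-6.5135  2.2775  4.4214] op 0.179
tool axes (cols)
 [[ 0.5137  0.149   0.8449]
 [ 0.0669 -0.9888  0.1338]
 [ 0.8554 -0.0122 -0.5179]]
```

Call:
{"name": "send_rows", "arguments": {"steps": [[-0.001, -0.0002, -0.0017, 0, -1], [-0.0031, -0.0007, -0.0051, 0, -1], [-0.0057, -0.0012, -0.0094, 0, -1], [-0.0083, -0.0018, -0.0136, 0, -1], [-0.0109, -0.0023, -0.0179, 0, -1], [-0.0134, -0.0029, -0.0221, 0, -1], [-0.016, -0.0034, -0.0264, 0, -1], [-0.0186, -0.004, -0.0306, 0, -1], [-0.0212, -0.0045, -0.0349, 0, -1], [-0.0238, -0.0051, -0.0391, 0, -1], [-0.0264, -0.0056, -0.0434, 0, -1], [-0.029, -0.0062, -0.0476, 0, -1]]}}

```text
time: 30.75
eef_pos: [0.5022, -0.2524, 0.0879]
tcp_rot: [0.869, 0.062, 0.489, -0.042]
contact_force: [0.9, 4.6, 2.0]
opening: 0.179
finger_force: 24.5
```

Call:
{"name": "send_rows", "arguments": {"steps": [[-0.0021, -0.0004, -0.0034, 0, -1], [-0.0041, -0.0009, -0.0068, 0, -1], [-0.0062, -0.0013, -0.0102, 0, -1], [-0.0083, -0.0018, -0.0136, 0, -1], [-0.0103, -0.0022, -0.017, 0, -1], [-0.0119, -0.0025, -0.0196, 0, -1], [-0.0134, -0.0028, -0.0221, 0, -1], [-0.0145, -0.0031, -0.0238, 0, -1], [-0.0155, -0.0033, -0.0255, 0, -1], [-0.0155, -0.0033, -0.0255, 0, -1]]}}

```text
time: 31.75
eef_pos: [0.4729, -0.2536, 0.088]
tcp_rot: [0.869, 0.061, 0.49, -0.042]
contact_force: [11.0, 4.3, -1.2]
opening: 0.175
finger_force: 26.7
```

```bash
python3 st.py
```

```text
31.75 p [ 0.4729 -0.2536  0.088 ] q [-1.0757  0.1096  2.3809  1.4636  0.947  -0.775 ] F [10.9548  4.2653 -1.2408] op 0.175
tool axes (cols)
 [[ 0.5132  0.1474  0.8455]
 [ 0.0656 -0.989   0.1326]
 [ 0.8557 -0.0126 -0.5172]]
```

The slide moved 85 mm and now pulls 11 N against its end stop. I'll relax, release, and lift clear.

Call:
{"name": "send_rows", "arguments": {"steps": [[0.0005, 0.0001, 0.0009, 0, -1], [0.0005, 0.0001, 0.0009, 0, 1], [0.0005, 0.0001, 0.0009, 0, 1], [0.0005, 0.0001, 0.0009, 0, 1], [0.0005, 0.0001, 0.0009, 0, 1], [0.0005, 0.0001, 0.0009, 0, 1], [0.0086, 0, -0.0052, 0, 1], [0.0214, 0, -0.013, 0, 1], [0.0385, 0, -0.0233, 0, 1], [0.0556, 0, -0.0337, 0, 1], [0.0727, 0, -0.044, 0, 1], [0.0727, 0, -0.044, 0, 1]]}}

```text
time: 32.95
eef_pos: [0.4735, -0.2567, 0.1756]
tcp_rot: [0.869, 0.062, 0.49, -0.038]
contact_force: [-0.4, -0.4, 0.7]
opening: 1.003
finger_force: 0.0
```

Call:
{"name": "send_rows", "arguments": {"steps": [[0, 0, 0, 0, 1], [0, 0, 0, 0, 1], [0, 0, 0, 0, 1]]}}

```text
time: 33.25
eef_pos: [0.4723, -0.2546, 0.1711]
tcp_rot: [0.87, 0.06, 0.488, -0.042]
contact_force: [-0.5, -0.5, 0.0]
opening: 1.002
finger_force: 0.0
```

```bash
python3 st.py; python3 - <<'E'
from h import *
a=ctrl.read_camera("side")[:,:,::-1];b=ctrl.read_camera("top")[:,:,::-1]
c=np.zeros((600,800,3),np.uint8)
c[:,:400]=cv2.resize(a[205:325,245:325],(400,600),interpolation=cv2.INTER_CUBIC);c[:500,400:]=cv2.resize(b[130:230,320:400],(400,500),interpolation=cv2.INTER_CUBIC)
cv2.imwrite("pics/c5.png",c)
E
```

```text
33.25 p [ 0.4723 -0.2546  0.1711] q [-1.0775 -0.102   2.3726  1.3098  0.9866 -0.5086] F [-0.4779 -0.4615  0.0272] op 1.002
tool axes (cols)
 [[ 0.5161  0.1461  0.844 ]
 [ 0.064  -0.9892  0.1321]
 [ 0.8541 -0.0142 -0.5199]]
```

View pics/c5.png

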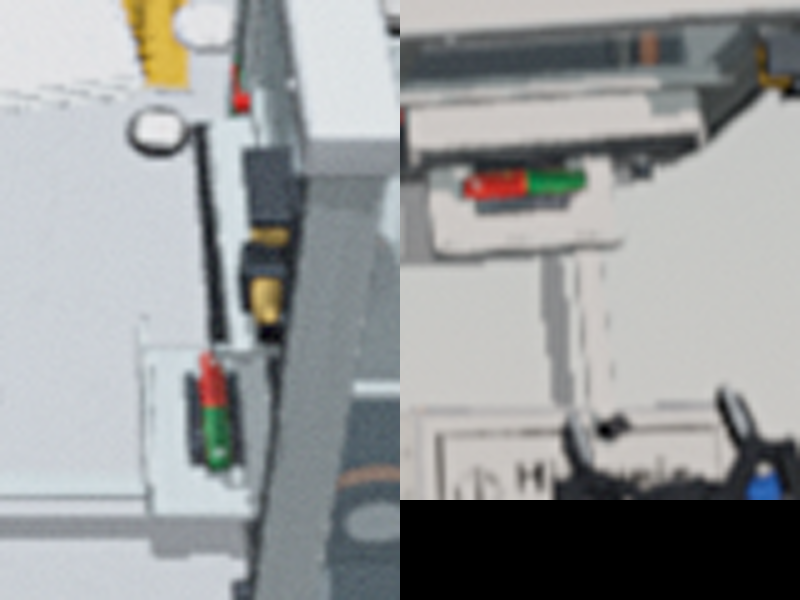

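The slide is fully out, with the magnet lying in its saddle (side (212, 410), top (525, 184)). The sash is unchanged at the catch and the gripper is clear above the knob. Handing in.

```bash
python3 -c "
from plant import ctrl
print(ctrl.sign_off())"
```

```text
the job is handed in; nothing more can be done
None
```

The job is handed in at about 33 s of the 67 s allowed. The sash is on its catch, the slide is out at its end stop with the magnet in its saddle, and nothing else was touched; the hand-in returned no verdict.

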